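# Start a long exposure at the copy stand

## Robot

A 6-joint arm with a two-finger parallel gripper is mounted at the origin on a cart in front of the work surface, level with it; the furniture and walls round the work are solid. World frame = base frame: x ahead of the robot, y to its left, z up, the work surface at z = 0. Lengths are in m, angles in degrees, forces in N, time in s.
With the tool pointing down it reaches from about 0.4 to 0.825 m from the base axis. Payload 7 kg.
Tool frame: the origin (TCP) lies at the very end of the fingers, on their centre line; the grasp point (between the pads) lies r.grip_depth behind it (r.grip_depth is the distance from the TCP to the grasp point, in m); z points along the fingers, y is the direction in which the jaws open and shut (so a half turn about z gives the same grasp; the last joint's range is limited). The gripper opens to 88 mm and grips with 3 to 60 N. Pads are 19 mm wide; open, the fingers measure 130 mm over their backs; the gripper's body (78 mm by 193 mm) begins 47 mm behind the grasp point.
Start: joints at [-48.524, 20.546, 0.682, 0, -70.136, -16.507], TCP at [0.285, -0.612, 0.227] pointing down, gripper open.
Joint ranges: [-176.03, 176.03], [-82.01, 121.73], [-58.28, 71.71], [-173.87, 95.51], [-174.79, -0.11], [-173.66, 173.66]. Speed limits (degrees/s): [136.94, 136.94, 172.46, 180, 180, 180].

## Interface

Orientations are given as [roll, pitch, yaw] about the fixed x, y, z axes, in that order (R = Rz(yaw) Ry(pitch) Rx(roll)).
In Python, from plant import r gives the robot as it stands. The module is installed in compiled form; this text tells all that it offers.
- The arm moves only by the tool step_arm, never from a script. Its argument "increments" is a list of rows, each a list of 3 entries, a list of its own where there are three numbers: the shift along the tool's x, y, z in m, then the turn, a rotation vector about the tool's x, y, z in rad, then the closure, from 0 (fully open) to 1 (shut). In form: [[[x, y, z], [wx, wy, wz], grip], ...]. A call has 1 to 10 rows; each row is the pose to reach, as a shift and turn from the pose commanded when the call began, along the tool's axes at that moment; what a row does not reach only later rows make up. A row lasts 1/10 s, in which the tool goes at most 50 mm and 8.59 degrees, less where a joint would pass 70% of its speed; a pose out of reach is approached as far as the arm can. A call with a gripper value outside its range is refused whole. The fingers move at their own pace and stop on an object; "force" is the grip in N (left out, the last holds). Time passes only in rows, so rows that repeat a pose let the fingers close. It gives the time, the measured TCP pose, the force and the opening at its end, in the units of the state.
- r.get_state(): the state, without advancing time (a new reading comes with each control period).
- r.capture(name): name is "scene" or "top"; returns a dict with "color" (400x640x3 uint8, red, green, blue), "intrinsics" (3x3 intrinsics, pixels), "rvec" (rotation vector, rad) and "tvec" (3), from world to camera coordinates, as OpenCV has them. Camera axes: x right, y down, z forward; pixel columns grow to the right and rows downward; lengths in m; the calibration is good to about 2 mm. A picture is of the moment at which its call begins. There is no depth.
- r.close_job(): hands the job in, once; it reports no verdict.
The state is a dict: "time_s": time; "joints": joint angles; "qd": joint speeds; "joint_torque": joint torques, N m; "tcp_pos": TCP position; "eef_rot": TCP orientation; "contact_force": force on the tool from outside, world axes, zero at the start; "moment": the same for the moment, N m; "gripper_width": finger opening in m.
Only numpy, scipy, OpenCV 4.12 (cv2) and the standard library are available. Lean on these libraries where they do the work, as an engineer would, in place of code of your own. Each camera call takes 0.05 s, during which the arm holds its last target.

## Task

Start a long exposure from the copy stand's control panel, pressing with the closed fingers: push down the raised half of the rocker switch until it has tipped right over (lamps on), then push the square key fully in (focus lock; it stays in), then press the large round key fully down (shutter) and finish while still holding it down. Do not press the small round key, and neither lift nor shift the things lying about the panel.

Things in the scene. Friction and masses are not known exactly. Their poses are not given: they have to be found in the camera images.
- control_panel: Low grey box, 150 x 150 x 30 mm high, fixed on the desk; origin at the centre of its underside, x to its back (cable gland), y to its left, z up. On top, in a 2 x 2 grid 66 mm apart, four 60 x 60 mm grey plates (tops at 36 mm), one black control in the middle of each; which is where changes. The controls are turned as the panel is.
- rocker_press (a point): Where to press the rocker switch: top of its raised half, 17 mm from the pivot, 6 mm from the raised end; moves with it. The rocker is 46 mm long (panel x), 26 mm wide, a shallow V in profile. The near half (panel -x) is raised, its tip 50 mm above the desk; the far half lies level at 42 mm. Pressed right over, the near half is level at 42 mm: this point sinks 6 mm, the tip 8 mm.
- rocker (a joint): Rocker angle, rad: 0 = off (near half raised), 0.36 = right over, on (near half level). Resists with about 2 N at the raised end and stays where it is left.
- square_top (a point): Centre of the top of the square key, 25 x 25 mm, 48 mm above the desk when out. It moves with the key.
- square_key (a joint): How far the square key is pushed in, m: 0 = out, 0.007 = fully in. Goes straight down against about 2.5 N and stays in.
- large_round_top (a point): Centre of the top of the large round key, 32 mm across, 48 mm above the desk when up. It moves with the key.
- large_round_key (a joint): How far the large round key is down, m: 0 = up, 0.006 = fully down. Sprung: 1.5 N at first, 5 N when fully down; comes up again when released.
- small_round_top (a point): Centre of the top of the small round key, 14 mm across, 48 mm above the desk when up. Not to be pressed.
- small_round_key (a joint): How far the small round key is down, m: 0 = up, 0.006 = fully down. Sprung like the large one.
- jar_green: 54 mm wide, 56 mm high jar, black lid, standing on the desk; origin at the centre of its underside. Bystander: leave it alone.
- jar_black: 49 mm wide, 52 mm high jar, black lid, standing on the desk; origin at the centre of its underside. Bystander: leave it alone.
- lens_cap: Black round lens cap, 59 mm across, 10 mm thick, lying on the desk near the panel; origin at the centre of its underside. Bystander.
- pen_blue: Blue and white pen, 142 mm long, 10 mm thick, lying on the desk behind the panel; origin at the centre of its underside, length along its y. Bystander.
- tweezers: Steel tweezers, 127 mm long, 11 mm high, lying on the desk behind the pen; origin at the centre of the underside, length along its y. Bystander.

How it is judged:
By the outcome, as a careful person would: the job done as asked, in the order asked, and still so for the second after the job is handed in, while the arm keeps its last pose, push and grip.
It also fails if it takes over 35 s, if anything falls off the work surface, if the arm or the gripper's body presses on something with over 40 N, if the wrist force passes 120 N, or if a joint passes its speed limit or range.

## Working session

There is one attempt and no reset: what is moved stays moved. The work goes in short steps, Python scripts to look and compute and a tool call to move; the robot and the scene stay as the last step left them, time stands still between calls to the robot, and variables do not carry over. Pictures are saved under pics/ and viewed, and the job is handed in when it is done.

Besides the shell and the picture viewer there is one more tool, called after "Request:" by a JSON object that holds its "fn" and its "kwargs". step_arm: Moves the arm, as the interface text tells. Its arguments: {"type":"object","properties":{"increments":{"type":"array","items":{"type":"array"}},"force":{"type":"number"}},"required":["increments"]}

```bash
mkdir -p pics
python3 - <<'E'
from plant import r
import cv2,numpy as np
for n in ("scene","top"):
    c=r.capture(n); cv2.imwrite(f"pics/{n}0.png",c["color"][:,:,::-1])
    R=cv2.Rodrigues(np.array(c["rvec"],float))[0]
    print(n,np.array(c["intrinsics"]).tolist(),(-R.T@np.ravel(c["tvec"])).round(3))
s=r.get_state()
print(s,r.grip_depth)
E
```

```text
scene [[499.4604571519005, 0.0, 323.1399909205985], [0.0, 499.4604571519005, 199.16821739914954], [0.0, 0.0, 1.0]] [0.137 0.453 0.603]
top [[441.7279610532769, 0.0, 327.4064512432024], [0.0, 441.7279610532769, 197.35359231126498], [0.0, 0.0, 1.0]] [ 0.502 -0.06   0.912]
{'time_s': 0.1, 'joints': array([-4.85223804e+01,  2.05865305e+01,  6.37652831e-01, -1.67605669e-02,
       -7.01346404e+01, -1.65071548e+01]), 'qd': array([-0.06354544, -0.10288123,  0.17623772,  0.09918707, -0.02804724,
        0.09789715]), 'joint_torque': array([ 9.49620653e-05, -5.84162056e+01,  2.93753940e+01,  7.01555192e+00,
        1.01963634e-02, -2.87297269e-05]), 'tcp_pos': array([ 0.28473764, -0.6115186 ,  0.22571806]), 'eef_rot': array([ 1.79915447e+02, -8.62508367e-03, -1.55035236e+02]), 'contact_force': array([-0.66033125, -0.01380637, -0.03497278]), 'moment': array([-0.07478386,  0.01703407, -0.00520758]), 'gripper_width': 0.08765861522779307} 0.0188
```

View pics/scene0.png

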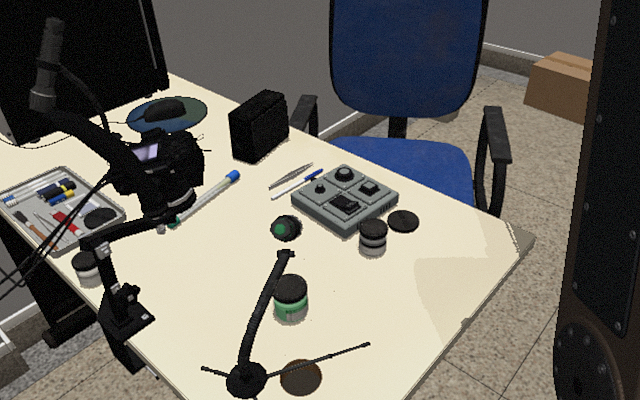

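View pics/top0.png

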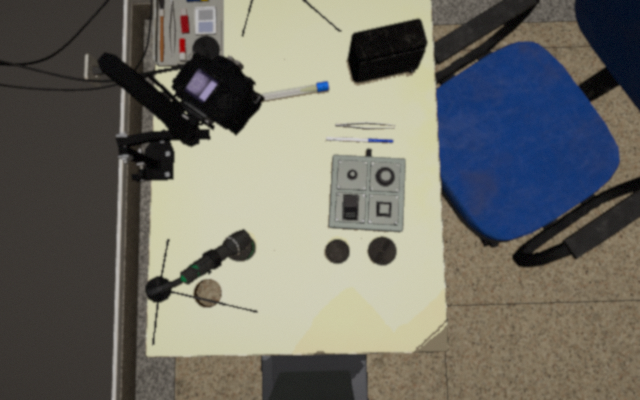

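```bash
cat > h.py <<'E'
from plant import r
import cv2,numpy as np
def cam(n):
    c=r.capture(n);K=np.array(c["intrinsics"],float);R=cv2.Rodrigues(np.array(c["rvec"],float))[0];t=np.ravel(c["tvec"]).astype(float)
    return c["color"][:,:,::-1].copy(),K,R,t
def back(K,R,t,uv,z):
    d=R.T@np.linalg.inv(K)@np.array([uv[0],uv[1],1.]);o=-R.T@t
    return o+d*(z-o[2])/d[2]
def proj(K,R,t,P):
    p=(K@(R@np.atleast_2d(P).T+t[:,None])).T
    return p[:,:2]/p[:,2:]
E
python3 - <<'E'
from h import *
im,K,R,t=cam("top")
for uv in [(331,155),(406,157),(403,231),(329,230),(369,153)]: print(uv,back(K,R,t,uv,.03).round(4))
for uv in [(0,0),(639,0),(0,399)]: print(uv,back(K,R,t,uv,0).round(3))
cv2.imwrite("pics/topc.png",cv2.resize(im[130:280,300:450],None,fx=4,fy=4,interpolation=cv2.INTER_CUBIC))
im,K,R,t=cam("scene")
cv2.imwrite("pics/scc.png",cv2.resize(im[140:270,260:430],None,fx=4.5,fy=4.5,interpolation=cv2.INTER_CUBIC))
E
```

```text
(331, 155) [ 0.6984 -0.0719  0.03  ]
(406, 157) [ 0.6899 -0.2243  0.03  ]
(403, 231) [ 0.5399 -0.2107  0.03  ]
(329, 230) [ 0.5461 -0.0633  0.03  ]
(369, 153) [ 0.7004 -0.1494  0.03  ]
(0, 0) [1.075 0.647 0.   ]
(639, 0) [ 1.033 -0.76   0.   ]
(0, 399) [0.234 0.594 0.   ]
```

View pics/topc.png

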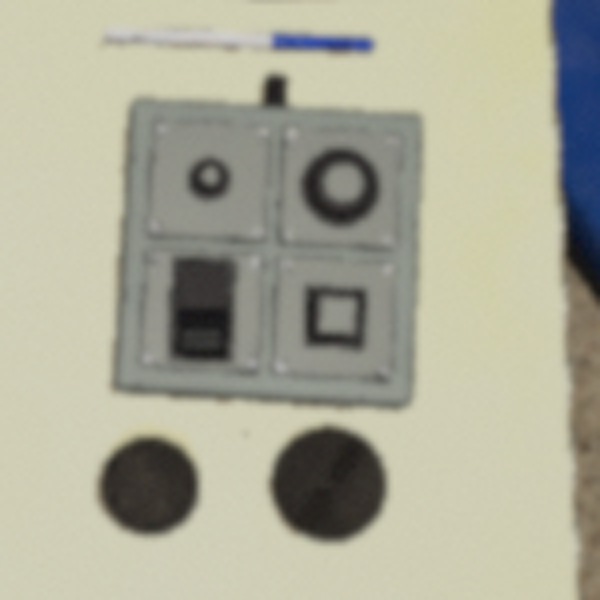

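View pics/scc.png

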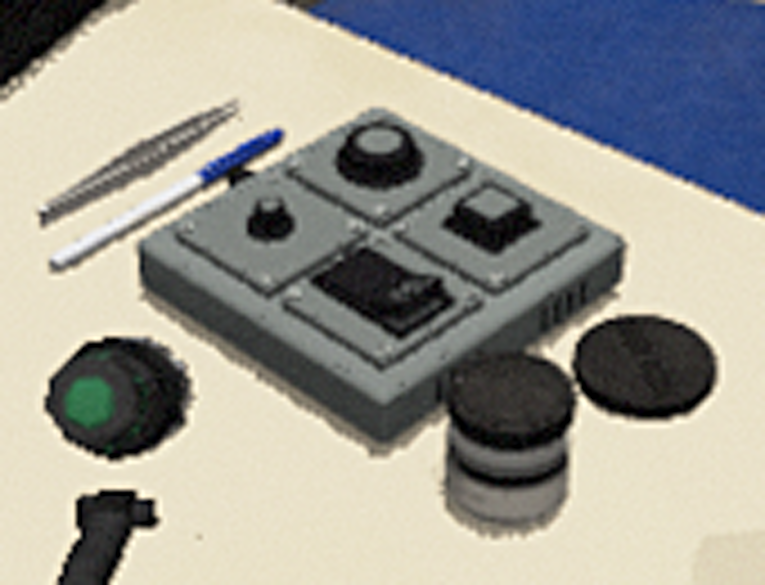

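```bash
cat > fit.py <<'E'
from h import *
from scipy.optimize import least_squares
T=cam("top")[1:];S=cam("scene")[1:]
pt=[((-.075+.15*a,-.075+.15*b,.03)) for a,b in ((1,1),(1,0),(0,0),(0,1))]
keys=[(.033,.033,.048),(.033,-.033,.048),(-.033,-.033,.048)]
tc=np.array([(136,99),(422,114),(411,409),(115,392),(211,175),(345,184),(339,313)],float)
sc=np.array([(140,240),(378,107),(625,238),(383,413),(267,205),(376,143),(494,201)],float)
tu=(tc+.5)/4-.5+[300,130]; su=(sc+.5)/4.5-.5+[260,140]
P=np.array(pt+keys)
def W(p,P):
    c,s=np.cos(p[2]),np.sin(p[2]);return np.array(P)@np.array([[c,s,0],[-s,c,0],[0,0,1]])+[p[0],p[1],0]
def f(p,w):
    o=[]
    if 't' in w:o.append((proj(*T,W(p,P))-tu).ravel())
    if 's' in w:o.append((proj(*S,W(p,P))-su).ravel())
    return np.concatenate(o)
for w in("t","s","ts"):
    q=least_squares(f,[.62,-.14,-.07],args=(w,),loss='soft_l1')
    print(w,q.x.round(4),np.degrees(q.x[2]).round(2),f(q.x,w).reshape(-1,2).round(1).tolist())
p=q.x
for n,l in (("rocker",(-.033-.017,.033,.048)),("square",(-.033,-.033,.048)),("large",(.033,-.033,.048)),("small",(.033,.033,.048))): print(n,W(p,[l]).round(4))
print("capleft/right",back(*T,((149+.5)/4-.5+300,(485+.5)/4-.5+130),.05).round(3),back(*T,((330+.5)/4-.5+300,(483+.5)/4-.5+130),.01).round(3))
print("head",back(*T,(240,245),0).round(3),back(*T,(240,245),.15).round(3), "scene",back(*S,(287,228),0).round(3),back(*S,(287,228),.15).round(3))
E
python3 fit.py
```

```text
t [ 0.6196 -0.143  -0.0872] -4.99 [[-1.2, -0.6], [0.9, -0.1], [0.9, -0.1], [-0.3, -0.3], [0.0, 0.3], [-0.2, -0.0], [-0.1, 0.8]]
s [ 0.6178 -0.1396 -0.0883] -5.06 [[-2.2, 0.3], [-0.3, -1.1], [1.3, 0.2], [0.0, -1.8], [0.4, 0.3], [0.6, -0.0], [-0.6, 1.0]]
ts [ 0.6193 -0.142  -0.0871] -4.99 [[-1.7, -0.4], [0.4, 0.0], [0.4, 0.0], [-0.8, -0.1], [-0.5, 0.5], [-0.7, 0.2], [-0.6, 1.0], [-1.9, -0.5], [-0.2, -1.8], [1.3, -0.7], [0.3, -2.8], [0.6, -0.5], [0.7, -0.8], [-0.4, 0.1]]
rocker [[ 0.5724 -0.1047  0.048 ]]
square [[ 0.5836 -0.172   0.048 ]]
large [[ 0.6493 -0.1777  0.048 ]]
small [[ 0.6551 -0.112   0.048 ]]
capleft/right [ 0.504 -0.077  0.05 ] [ 0.503 -0.17   0.01 ]
head [0.522 0.12  0.   ] [0.519 0.091 0.15 ] scene [ 0.656 -0.02   0.   ] [0.527 0.097 0.15 ]
```

Run:
```python
from h import *
a,*T=cam("top");b,*S=cam("scene")
for z in(-.2,0,.1,.2,.3,.4): print(z,[back(*T,uv,z)[:2].round(3).tolist() for uv in((520,258),(640,190))],[back(*S,uv,z)[:2].round(3).tolist() for uv in((482,95),(497,155),(500,100))])
cv2.imwrite("pics/chair.png",cv2.resize(b[0:250,400:640],None,fx=2.3,fy=2.3))
```

```text
-0.2 [[0.474, -0.538], [0.636, -0.857]] [[0.799, -1.139], [0.582, -0.807], [0.732, -1.142]]
0 [[0.479, -0.452], [0.612, -0.713]] [[0.634, -0.743], [0.471, -0.493], [0.584, -0.745]]
0.1 [[0.482, -0.409], [0.6, -0.642]] [[0.552, -0.544], [0.416, -0.336], [0.51, -0.546]]
0.2 [[0.484, -0.366], [0.588, -0.57]] [[0.469, -0.346], [0.36, -0.179], [0.436, -0.348]]
0.3 [[0.487, -0.323], [0.576, -0.499]] [[0.387, -0.148], [0.305, -0.023], [0.362, -0.149]]
0.4 [[0.489, -0.28], [0.564, -0.427]] [[0.304, 0.05], [0.249, 0.134], [0.288, 0.049]]
```

View pics/chair.png

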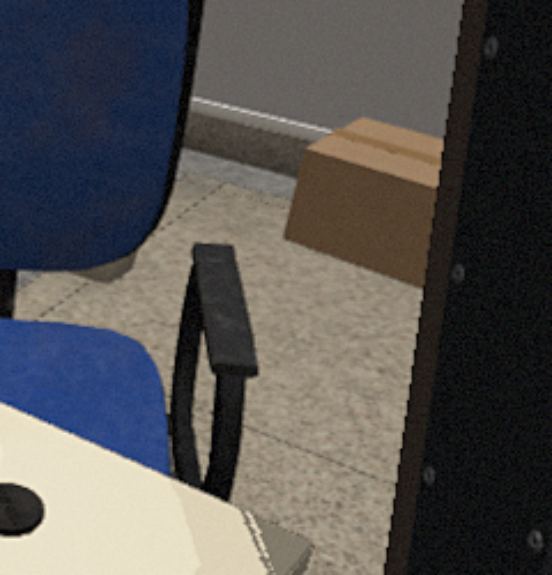

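Request:
{"fn": "step_arm", "kwargs": {"increments": [[[-0.04, 0.03, 0], [0, 0, 0.05], 1], [[-0.08, 0.057, 0], [0, 0, 0.1], 1], [[-0.12, 0.086, 0], [0, 0, 0.15], 1], [[-0.16, 0.114, 0], [0, 0, 0.2], 1], [[-0.2, 0.143, 0], [0, 0, 0.25], 1], [[-0.24, 0.171, 0], [0, 0, 0.3], 1], [[-0.28, 0.2, 0.01], [0, 0, 0.35], 1], [[-0.32, 0.228, 0.02], [0, 0, 0.4], 1], [[-0.36, 0.257, 0.03], [0, 0, 0.46], 1], [[-0.4, 0.285, 0.04], [0, 0, 0.524], 1]], "force": 20}}

```text
time_s: 1.4
tcp_pos: [0.5277, -0.1832, 0.1868]
eef_rot: [180.0, 0.1, 174.8]
contact_force: [0.2, -0.9, -0.2]
gripper_width: 0.0132
```

```bash
cat > st.py <<'E'
from plant import r
import numpy as np
s=r.get_state()
for k in s: print(k,np.round(s[k],4))
E
python3 st.py
```

```text
time_s 1.4
joints [ 9.41700e-01  1.13346e+01 -1.75357e+01  5.20000e-03 -6.10707e+01
 -9.61335e+01]
qd [ 47.0638  12.1431   1.0105   0.3091  10.9638 -83.4796]
joint_torque [ -4.5144 -46.4606  26.0455   6.1567  -0.5435   2.4185]
tcp_pos [ 0.5277 -0.1832  0.1868]
eef_rot [1.799983e+02 5.910000e-02 1.748108e+02]
contact_force [ 0.2011 -0.8865 -0.1749]
moment [-0.1006 -0.1853 -0.0081]
gripper_width 0.0132
```

Request:
{"fn": "step_arm", "kwargs": {"increments": [[[-0.019, 0.042, 0.01], [0, 0, 0], 1], [[-0.038, 0.083, 0.03], [0, 0, 0], 1], [[-0.038, 0.083, 0.06], [0, 0, 0], 1], [[-0.038, 0.083, 0.087], [0, 0, 0], 1], [[-0.038, 0.083, 0.087], [0, 0, 0], 1], [[-0.038, 0.083, 0.087], [0, 0, 0], 1], [[-0.038, 0.083, 0.087], [0, 0, 0], 1]]}}

```text
time_s: 2.1
tcp_pos: [0.5732, -0.1061, 0.1014]
eef_rot: [180.0, 0.1, 174.9]
contact_force: [0.7, 0.7, 0.4]
gripper_width: 0.0006
```

```bash
python3 st.py;python3 - <<'E'
from h import *
a,*T=cam("top");b,*S=cam("scene")
cv2.imwrite("pics/t2.png",cv2.resize(a[130:280,300:450],None,fx=4,fy=4,interpolation=cv2.INTER_CUBIC))
cv2.imwrite("pics/s2.png",cv2.resize(b[80:270,220:430],None,fx=3,fy=3,interpolation=cv2.INTER_CUBIC))
E
```

```text
time_s 2.1
joints [ 8.742100e+00  1.824800e+01 -2.060020e+01  3.610000e-02 -5.101620e+01
 -1.038265e+02]
qd [-0.1569 -0.5785  0.0586 -0.1533  0.2379  0.0303]
joint_torque [  0.1626 -48.7858  23.6793   5.6375  -0.1063  -0.    ]
tcp_pos [ 0.5732 -0.1061  0.1014]
eef_rot [1.799949e+02 1.383000e-01 1.749383e+02]
contact_force [0.7116 0.6894 0.379 ]
moment [-0.0616 -0.0665  0.0195]
gripper_width 0.0006
```

View pics/s2.png

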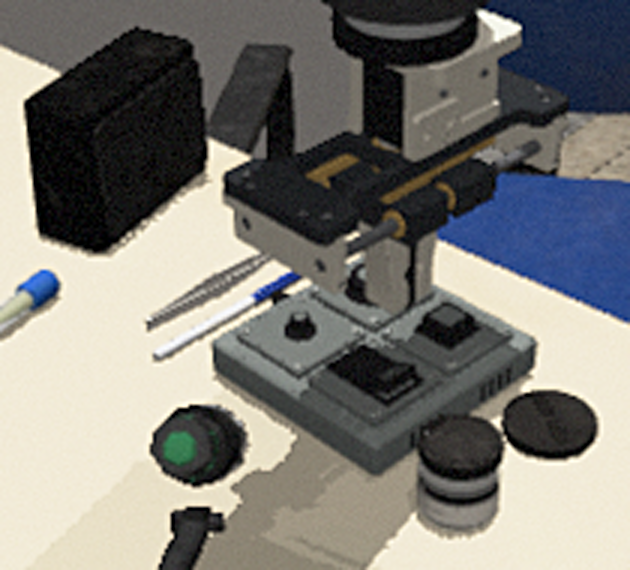

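View pics/t2.png

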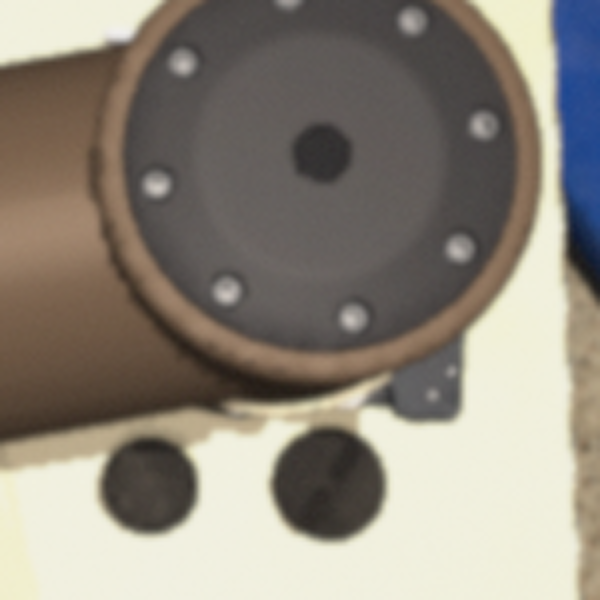

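Request:
{"fn": "step_arm", "kwargs": {"increments": [[[0, 0, 0.02], [0, 0, 0], 1], [[0, 0, 0.035], [0, 0, 0], 1], [[0, 0, 0.046], [0, 0, 0], 1], [[0, 0, 0.046], [0, 0, 0], 1], [[0, 0, 0.046], [0, 0, 0], 1]]}}

```text
time_s: 2.7
tcp_pos: [0.5726, -0.1059, 0.0543]
eef_rot: [-180.0, 0.0, 175.0]
contact_force: [0.4, -0.0, 1.0]
gripper_width: 0.0004
```

```bash
cat > look.py <<'E'
from h import *
import sys
b,*S=cam("scene")
x=proj(*S,r.get_state()["tcp_pos"])[0]
cv2.imwrite(f"pics/{sys.argv[1]}.png",cv2.resize(b[130:270,250:430],None,fx=4,fy=4,interpolation=cv2.INTER_CUBIC))
print("tcp px in crop",(x-[250,130]+.5)*4-.5)
s=r.get_state();print(s["tcp_pos"],s["contact_force"],s["eef_rot"])
E
python3 look.py s3
```

```text
tcp px in crop [407.96264259 282.9712271 ]
[ 0.57278352 -0.10584805  0.05455484] [0.17106378 0.7568653  1.05372293] [1.79997566e+02 7.11016079e-02 1.74952510e+02]
```

View pics/s3.png

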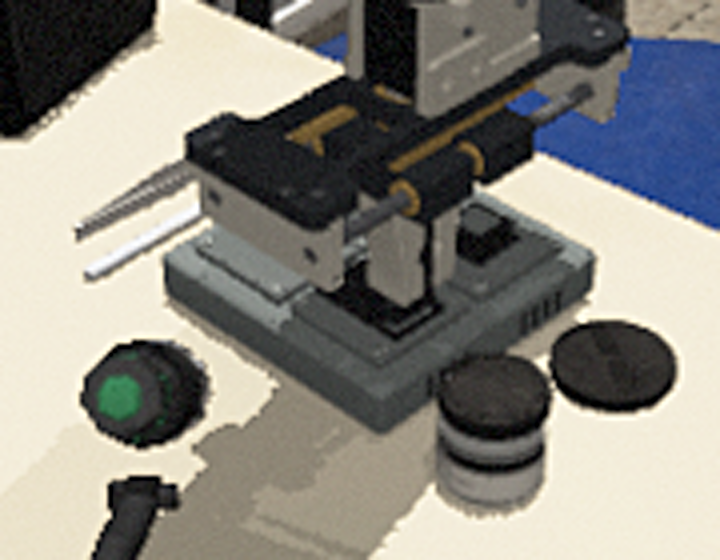

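Request:
{"fn": "step_arm", "kwargs": {"increments": [[[0, 0, 0.003], [0, 0, 0], 1], [[0, 0, 0.005], [0, 0, 0], 1], [[0, 0, 0.007], [0, 0, 0], 1], [[0, 0, 0.009], [0, 0, 0], 1], [[0, 0, 0.011], [0, 0, 0], 1], [[0, 0, 0.012], [0, 0, 0], 1], [[0, 0, 0.012], [0, 0, 0], 1], [[0, 0, 0.012], [0, 0, 0], 1]]}}

```text
time_s: 3.55
tcp_pos: [0.5719, -0.1058, 0.0422]
eef_rot: [-180.0, -0.0, 175.0]
contact_force: [-4.4, 1.6, 9.2]
gripper_width: 0.0002
```

Request:
{"fn": "step_arm", "kwargs": {"increments": [[[0, 0, 0.001], [0, 0, 0], 1], [[0, 0, 0.002], [0, 0, 0], 1], [[0, 0, 0.002], [0, 0, 0], 1], [[0, 0, 0.002], [0, 0, 0], 1]]}}

```text
time_s: 3.95
tcp_pos: [0.572, -0.1058, 0.042]
eef_rot: [-180.0, 0.0, 175.0]
contact_force: [-10.4, 3.4, 26.2]
gripper_width: 0.0007
```

```bash
python3 look.py s4
```

```text
tcp px in crop [408.9256797  305.65626658]
[ 0.57200415 -0.10582982  0.04199731] [-10.25742009   4.18202528  25.40547353] [-1.79976644e+02  3.20010876e-02  1.74998085e+02]
```

View pics/s4.png

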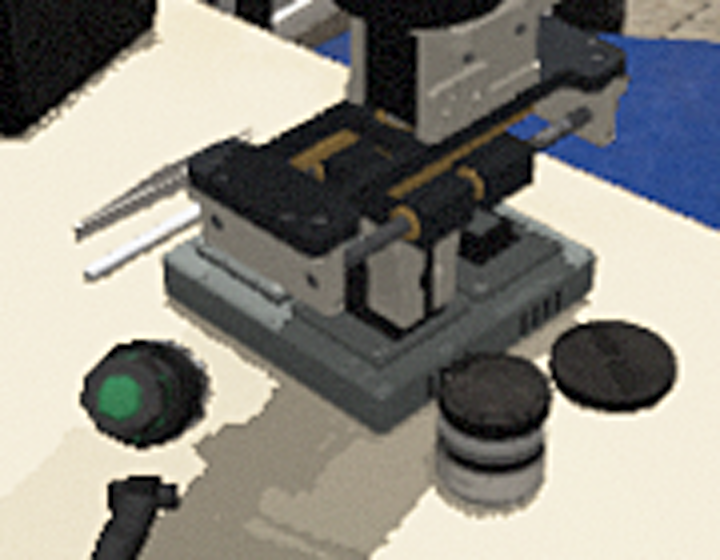

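Request:
{"fn": "step_arm", "kwargs": {"increments": [[[0, 0, -0.012], [0, 0, 0], 1], [[0, 0, -0.03], [0, 0, 0], 1], [[-0.008, -0.032, -0.03], [0, 0, 0], 1], [[-0.017, -0.065, -0.03], [0, 0, 0], 1], [[-0.017, -0.065, -0.03], [0, 0, 0], 1], [[-0.017, -0.065, -0.025], [0, 0, 0], 1], [[-0.017, -0.065, -0.015], [0, 0, 0], 1], [[-0.017, -0.065, -0.015], [0, 0, 0], 1]]}}

```text
time_s: 4.8
tcp_pos: [0.5821, -0.1712, 0.0527]
eef_rot: [180.0, -0.2, 175.0]
contact_force: [-0.5, 0.2, -0.3]
gripper_width: 0.0005
```

```bash
python3 look.py s5
```

```text
tcp px in crop [478.61540281 211.07116252]
[ 0.58249123 -0.17127982  0.05341415] [-0.03058712  0.28586587 -0.33562769] [-1.79996340e+02 -1.27360497e-01  1.74991498e+02]
```

View pics/s5.png

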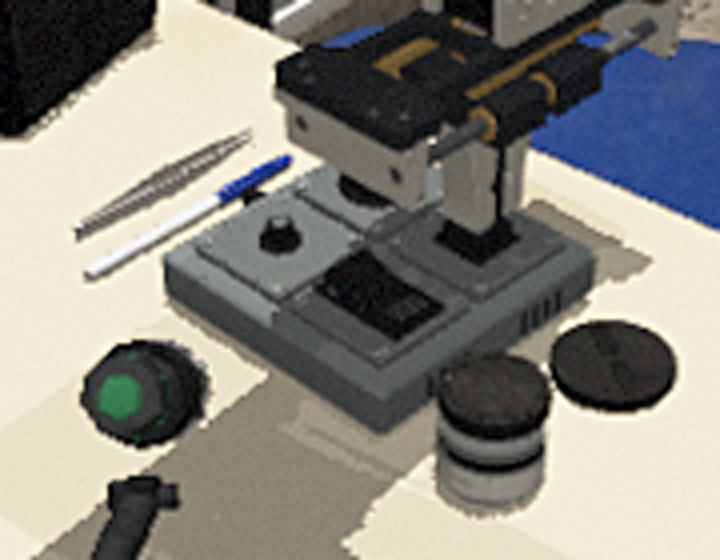

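The rocker has tipped: its near half at about (400,310) now lies level, and its far half is raised. The fingers are above the square key at about (480,235). Next I press the square key.

Request:
{"fn": "step_arm", "kwargs": {"increments": [[[0, 0, 0.004], [0, 0, 0], 1], [[0, 0, 0.007], [0, 0, 0], 1], [[0, 0, 0.009], [0, 0, 0], 1], [[0, 0, 0.011], [0, 0, 0], 1], [[0, 0, 0.013], [0, 0, 0], 1], [[0, 0, 0.015], [0, 0, 0], 1], [[0, 0, 0.016], [0, 0, 0], 1], [[0, 0, 0.016], [0, 0, 0], 1], [[0, 0, 0.016], [0, 0, 0], 1]]}}

```text
time_s: 5.75
tcp_pos: [0.5837, -0.1719, 0.0409]
eef_rot: [-180.0, 0.1, 175.0]
contact_force: [-6.6, 6.0, 20.1]
gripper_width: 0.0008
```

Request:
{"fn": "step_arm", "kwargs": {"increments": [[[0, 0, -0.012], [0, 0, 0], 1], [[0, 0, -0.03], [0, 0, 0], 1], [[-0.033, 0, -0.03], [0, 0, 0], 1], [[-0.066, 0, -0.03], [0, 0, 0], 1], [[-0.066, 0, -0.03], [0, 0, 0], 1], [[-0.066, 0, -0.025], [0, 0, 0], 1], [[-0.066, 0, -0.016], [0, 0, 0], 1], [[-0.066, 0, -0.016], [0, 0, 0], 1]]}}

```text
time_s: 6.55
tcp_pos: [0.6471, -0.1778, 0.0528]
eef_rot: [180.0, -0.2, 174.9]
contact_force: [-0.2, 0.7, 0.2]
gripper_width: 0.0005
```

```bash
python3 look.py s6
```

```text
tcp px in crop [379.87756623 155.42323301]
[ 0.64764192 -0.17784547  0.0535615 ] [ 0.19601005  0.50083753 -0.09770563] [-1.79995097e+02 -1.33327546e-01  1.74933814e+02]
```

View pics/s6.png

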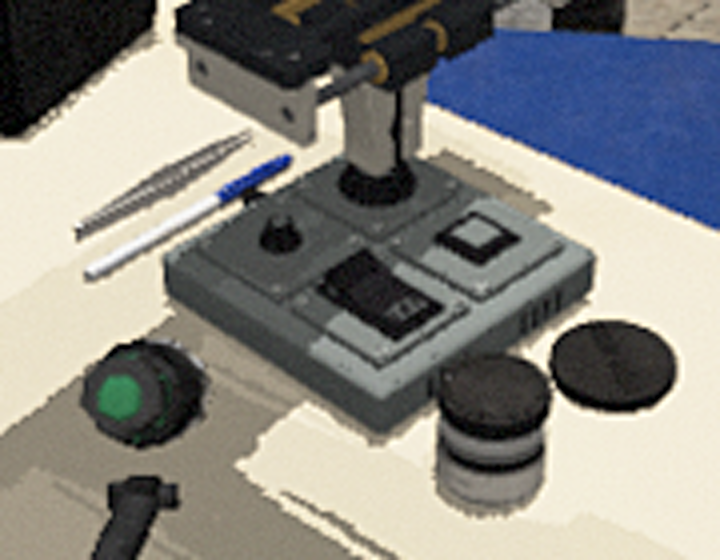

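The square key at about (480,235) has stayed in and the rocker is still over. The fingers are centred over the large round key at about (380,180). Next I press it and hold.

Request:
{"fn": "step_arm", "kwargs": {"increments": [[[0, 0, 0.004], [0, 0, 0], 1], [[0, 0, 0.007], [0, 0, 0], 1], [[0, 0, 0.009], [0, 0, 0], 1], [[0, 0, 0.011], [0, 0, 0], 1], [[0, 0, 0.013], [0, 0, 0], 1], [[0, 0, 0.015], [0, 0, 0], 1], [[0, 0, 0.015], [0, 0, 0], 1], [[0, 0, 0.015], [0, 0, 0], 1], [[0, 0, 0.015], [0, 0, 0], 1], [[0, 0, 0.015], [0, 0, 0], 1]]}}

```text
time_s: 7.6
tcp_pos: [0.6492, -0.1778, 0.0421]
eef_rot: [-180.0, 0.1, 175.0]
contact_force: [-8.1, 3.5, 18.6]
gripper_width: 0.0002
```

```bash
python3 look.py s7
```

```text
tcp px in crop [377.42498045 173.64488233]
[ 0.64913716 -0.17785     0.04208697] [-8.11641257  3.10599824 18.99501887] [-1.79976333e+02  5.35300579e-02  1.74985432e+02]
```

View pics/s7.png

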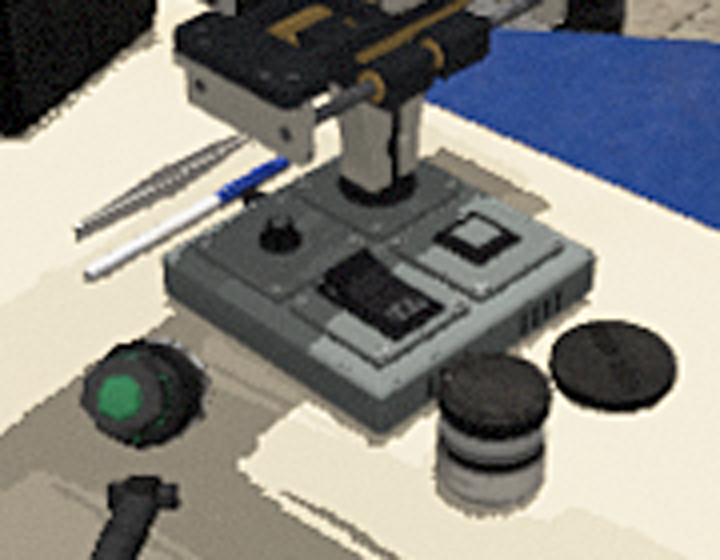

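```bash
python3 -c "
from plant import r
print(r.close_job())"
```

```text
the job is handed in; nothing more can be done
None
```

With the fingers closed, I pressed the controls in the order asked and handed the job in at about 7.7 s, still holding the large round key down.

- **Rocker:** pushed until it stopped at 42.0 mm under 26 N. Later pictures show its near half level and its far half raised.
- **Square key:** pushed until it stopped at 40.9 mm under 20 N (41 mm is fully in). Pictures show that it stayed in.
- **Large round key:** held at 42.1 mm under a steady 19 N. That is well above its 5 N spring, so it is fully down.

In the last scene picture the small round key is still up, and the pen, tweezers, black jar and lens cap look unmoved. I did not check the green jar closely, but the arm passed well clear of it.

The panel position from the two cameras differed by about 2–4 mm. The combined fit was good enough, as each press landed on its control. No check failed.

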